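# Hold the spring peg open over the recipe card

## Task

The pepper grinder is standing right in front of the recipe card: move it out of the way and leave it standing upright at least a hand's width from the card. Then squeeze open the wooden spring peg that is clipped on the front wall of the recipe-card box, lift it off, and bring its open jaws down over the middle of the recipe card's top edge, one jaw in front of the card and one behind, the jaw tips a good centimetre below the edge. Finish like that, still squeezing the peg so that it gapes wide and touches neither face of the card (I will slip a second card in beside the first); do not shift the stand or box or disturb the other things.

Things in the scene. Friction and masses are not known exactly. Their poses are not given: they have to be found in the camera images.
- pepper_grinder: tall pepper grinder, black cap, 57 mm in diameter, 185 mm tall, about 0.32 kg, loose; starts upright close in front of the card (a similar grinder far back under the wall cabinet is not meant). Origin: centre of its underside, z up. Nearly straight-sided: it can be gripped at any height; the worktop it and the other things stand on lies at z = -5.5 mm, the hob to the right of it at about z = 0
- card_stand: recipe card upright in a low wooden foot, loose, 0.5 kg. Origin: underside of the foot, under the middle of the card. x is normal to the card and points behind it, away from the reader; y runs along the card; z up. Card: 127 mm along y, 2.5 mm thick (x from -1.25 to 1.25 mm), top edge 92 mm above the origin. Foot: 140 mm along y, 22 mm high, x from -10 to 48 mm
- card_top (a point): middle of the card's top edge, 92 mm above the origin of card_stand, same axes
- recipe_box: open wooden index-card box full of cards, loose, 0.65 kg. Origin: centre of its underside; front faces -x. 95 mm (x) by 145 mm (y), rim 85 mm above the origin, walls 5 mm thick. The front wall's mid-plane lies at x = -45 mm; the cards inside begin at x = -9 mm and stay below the rim
- peg: large wooden spring peg (clothes-peg type), loose, 44 g, 20 mm wide, 92 mm long, standing on the box's front wall, jaws down. This body is half a. Origin: on the pivot, mid width. y along the pivot (along the wall), x towards half a, z up. Jaws reach 45 mm below the pivot, 8 mm thick each; handles 47 mm above it, 40 mm over both outer faces at the top at first, parallel and 21 mm when squeezed
- peg_half (a joint): opening of the peg, rad: half b turns about the pivot. 0 as it sits on the 5 mm wall (jaws 5 mm apart); -0.11 shut; 0.40 the stop, handles squeezed right together, jaw tips gaping 23 mm. A spring shuts it: squeezing the handle ends takes about 4 N to start, 8 N to hold at the stop; squeezing harder than that against the stop does no harm
- jaw_a (a point): tip of half a's jaw, on its inner (gripping) face, 45 mm from the pivot, moves with half a
- jaw_b (a point): the same on half b
- handle_a (a point): outer face of half a's handle, 3 mm below its top end, the place to press; midway across the 20 mm width
- handle_b (a point): the same on half b; the two are squeezed towards each other
- spice_jar: bystander: spice jar with red lid, 45 mm in diameter, 106 mm tall, loose. Origin: centre of its underside
- salt_shaker: bystander: small salt shaker, 44 mm in diameter, 90 mm tall, loose. Origin: centre of its underside
- marker_pen: bystander: marker pen lying on the worktop, 135 mm long, 17 mm thick, loose. Origin: its middle, on the underside; its length runs along y
- striped_mug: bystander: striped mug, 92 mm in diameter and 95 mm tall, loose. Origin: centre of its underside

How it is judged (in metres and radians):
On the way, in this order (a step that is already met when the one before it is completed fails the run):
1. the pepper grinder stands upright, let go, at least 10 cm from the card (centre to centre) (horizontal distance between pepper_grinder and card_stand above 0.1 m and angle between pepper_grinder's own z axis and vertical below 0.15 rad and height (world z) of pepper_grinder below 0.01 m and linear speed of pepper_grinder below 0.03 m/s and contact force between the fingers and pepper_grinder below 0.2 N), for 0.2 s.
2. the peg is squeezed open in the fingers and lifted off the box (value of joint peg_half above 0.15 rad and contact force between the fingers and peg above 2 N and height (world z) of each of jaw_a, jaw_b above 0.088 m and contact force between peg and recipe_box below 0.1 N), for 0.1 s.
At the end, for the whole second after the job is handed in: Still squeezed, the peg is open over 0.25 rad (about 16 mm), its jaw tips either side of the card, 6 mm or more below the top edge, within 25 mm of its middle, square within 20 degrees, not touching. Grinder upright, let go, 10 cm or more from the card centre to centre; stand and box flat (value of joint peg_half above 0.25 rad and contact force between the fingers and peg above 3 N and contact force between peg and card_stand below 0.2 N and ((x of jaw_a in the frame of card_top above 0.0015 m and x of jaw_b in the frame of card_top below -0.0015 m) or (x of jaw_b in the frame of card_top above 0.0015 m and x of jaw_a in the frame of card_top below -0.0015 m)) and z of each of jaw_a, jaw_b in the frame of card_top below -0.006 m and y of jaw_a in the frame of card_top between -0.025 and 0.025 m and y of jaw_b in the frame of card_top between -0.025 and 0.025 m and angle between the y axis of peg and the y axis of card_stand, either way round below 0.35 rad and horizontal distance between pepper_grinder and card_stand above 0.1 m and angle between pepper_grinder's own z axis and vertical below 0.15 rad and height (world z) of pepper_grinder below 0.01 m and contact force between the fingers and pepper_grinder below 0.2 N and angle between each of card_stand, recipe_box's own z axis and vertical below 0.05 rad); the arm keeps its last pose, push and grip.
It fails at once if the card stand is shoved or tipped (distance of card_stand from where it was at the start of the episode above 0.02 m or angle between card_stand's own z axis and vertical above 0.25 rad).
It fails at once if the recipe box is shoved, lifted or tipped (distance of recipe_box from where it was at the start of the episode above 0.025 m or angle between recipe_box's own z axis and vertical above 0.25 rad).
It fails at once if the grinder is knocked over (angle between pepper_grinder's own z axis and vertical above 0.7 rad).
It fails at once if a bystander is disturbed (distance of any of spice_jar, salt_shaker, marker_pen, striped_mug from where it was at the start of the episode above 0.03 m).
It also fails if it takes over 48 s, if anything falls off the work surface, if the arm or the gripper's body presses on something with over 40 N, if the wrist force passes 120 N, or if a joint passes its speed limit or range.

## Robot

A 6-joint arm with a two-finger parallel gripper is mounted at the origin on a cart in front of the work surface, level with it; the furniture and walls round the work are solid. World frame = base frame: x ahead of the robot, y to its left, z up, the work surface at z = 0. Lengths are in mm, angles in rad, forces in N, time in s.
With the tool pointing down it reaches from about 275 to 750 mm from the base axis. Payload 10.2 kg.
Tool frame: the origin (TCP) lies between the finger pads; the fingertips stand 11 mm ahead of it and the grasp point (between the pads) lies 8 mm behind it; z points along the fingers, y is the line along which they close (so a half turn about z gives the same grasp; the last joint's range is limited). The gripper opens to 85 mm and grips with 20 to 120 N. Pads are 22 mm wide; open, the fingers measure 114 mm over their backs; the gripper's body (76 mm by 85 mm) begins 54 mm behind the grasp point. The pads swing forward as they close: fully open they stand 13 mm farther back than shut.
Start: joints at [-1.334, 0.313, 1.498, -0, 1.331, -0.223], TCP at [232.967, -470.486, 242.294] pointing down, gripper open.
Joint ranges: [-2.94, 2.94], [-0.97, 2.17], [0.19, 2.56], [-1.23, 4.37], [0.02, 3.11], [-2.88, 2.88]. Speed limits (rad/s): [2.39, 2.39, 3.01, 3.14, 3.14, 3.14].

## Interface

Orientations are given as a unit quaternion [w, x, y, z].
In Python, from rig import sense, eyes, finish_job gives the robot as it stands.
- The arm moves only by the shell command python3 -m jog 'ROWS' [FORCE]. ROWS is JSON, a list of rows, each a list of 7 numbers: the shift along the tool's x, y, z in m, then the turn, a rotation vector about the tool's x, y, z in rad, then the finger opening in m, from 0 to 0.0854. In form: [[dx, dy, dz, rx, ry, rz, gripper], ...]. A call has 1 to 5 rows; each row shifts and turns the commanded pose from where the row before left it, along the tool's axes as they then stand; what a row does not reach is not made up. A row lasts 1/10 s, in which the tool goes at most 50 mm and 8.59 degrees, less where a joint would pass 70% of its speed; a pose out of reach is approached as far as the arm can. A call is refused whole if a number of a shift passes 0.05 or a number of a turn 0.15, either way. A call with a gripper value outside its range is refused whole. The fingers move at their own pace and stop on an object; FORCE is the grip in N (left out, the last holds). Time passes only in rows, so rows that do not move let the fingers close. It gives the time, the measured TCP pose, the force, the opening and the grip force at its end, in the units of the state.
- sense(): the state, without advancing time (a new reading comes with each control period).
- eyes.capture(name): name is "scene" or "top"; returns the picture (384x512x3 uint8, red, green, blue); there is no depth.
- eyes.calibration(name): a dict with "fx", "fy", "cx", "cy" (pixels), "dist" ([k1, k2, p1, p2, k3] as OpenCV has them; the pictures are not rectified), "cam_to_world" (4x4, takes a point from camera to world coordinates). Camera axes: x right, y down, z forward; pixel columns grow to the right and rows downward; lengths in mm; the calibration is good to about 2 mm. A picture is of the moment at which its call begins. calibration takes no time and is no camera call.
- finish_job(): hands the job in; it is judged then, once.
The state is a dict: "time_s": time; "joints": joint angles; "dq": joint speeds; "tau": joint torques, N m; "eef_pos": TCP position; "ee_rot": TCP orientation; "force": force on the tool from outside, world axes, zero at the start; "wrist_torque": the same for the moment, N m; "grip_width": opening from 0.0 (shut) to 1.0 (fully open); "grip_force": force on a finger pad.
Only numpy, scipy, OpenCV 4.12 (cv2) and the standard library are available. Lean on these libraries where they do the work, as an engineer would, in place of code of your own. Each camera call takes 0.05 s, during which the arm holds its last target. There are 200 camera calls.

## Working session

There is one attempt and no reset: what is moved stays moved. The work goes in short steps, Python scripts to look and compute and a shell command to move; the robot and the scene stay as the last step left them, time stands still between calls to the robot, and variables do not carry over. Pictures are saved under pics/ and viewed, at most 10 in all, crops included, and the job is handed in when it is done.

```bash
mkdir -p pics; ls
python3 - <<'E'
from rig import sense, eyes
import cv2,json
for n in("scene","top"):
    cv2.imwrite(f"pics/{n}0.png",cv2.cvtColor(eyes.capture(n),cv2.COLOR_RGB2BGR))
    c=eyes.calibration(n);print(n,{k:(v.tolist() if hasattr(v,'tolist') else v) for k,v in c.items()})
print(sense())
E
```

```text
pics
scene {'fx': 498.7371394316659, 'fy': 498.7371394316659, 'cx': 260.906019561505, 'cy': 197.03487128190704, 'dist': [-0.05151229679797976, 0.0, 0.0, 0.0, 0.0], 'cam_to_world': [[0.4018331916587193, -0.5383615193820321, 0.7407408187281409, -243.89654773378544], [-0.9157031447212525, -0.23997216535057278, 0.322336951968846, 10.478318727372983], [0.004223367018827051, -0.8078243833319385, -0.5894081174071131, 705.8563717268787], [0.0, 0.0, 0.0, 1.0]]}
top {'fx': 448.6589233392812, 'fy': 448.6589233392812, 'cx': 248.03724133857142, 'cy': 189.6060406585892, 'dist': [-0.12846120452013604, 0.0, 0.0, 0.0, 0.0], 'cam_to_world': [[-0.015181431659722145, -0.9986504156191098, 0.049667610336517946, 420.69278625814735], [-0.9995180745846475, 0.016502270393062398, 0.026292463758148515, 323.908408871615], [-0.027076608195275877, -0.049244517011066885, -0.998419668692973, 1190.0783232014533], [0.0, 0.0, 0.0, 1.0]]}
{'time_s': 0.1, 'joints': array([-1.33443510e+00,  3.13359092e-01,  1.49836307e+00, -3.46652217e-05,
        1.33101850e+00, -2.23424342e-01]), 'dq': array([-2.43514862e-03, -7.60108028e-04, -1.85563584e-03,  1.20379168e-03,
       -1.75374324e-04,  3.98165399e-05]), 'tau': array([ 2.29909361e-03, -4.12902582e+01, -2.60140389e+01, -2.89976197e-04,
        3.00653410e-03,  1.09917562e-05]), 'eef_pos': array([ 232.88776702, -470.26732996,  241.8094532 ]), 'ee_rot': array([-5.73883002e-04,  9.73689731e-01,  2.27877112e-01, -2.05469070e-05]), 'force': array([ 0.20131769, -0.56891522,  0.63661673]), 'wrist_torque': array([ 0.05087368,  0.01337317, -0.0365369 ]), 'grip_force': 0.0, 'grip_width': 0.9980455108271962}
```

View pics/scene0.png

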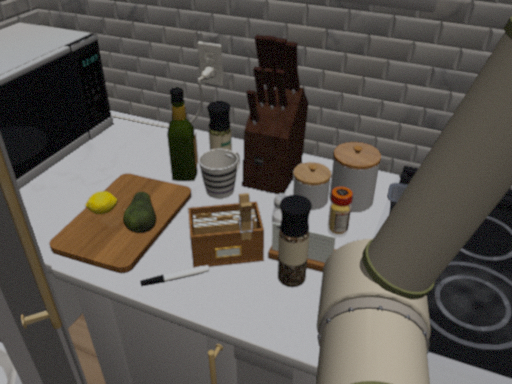

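View pics/top0.png

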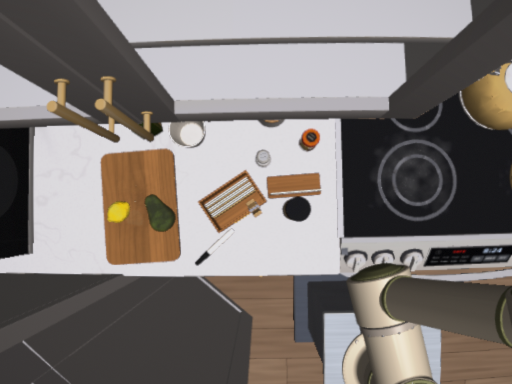

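The scene view shows the grinder (cap at 295,210) in front of the card, the box at (227,233) with the peg on its front right, and the card behind the grinder at (305,245). The top view shows the grinder at (297,208), card foot (293,185), box (232,201), peg (254,209), pen (215,247), salt shaker (263,158), spice jar (310,139) and mug (188,133).

```bash
cat > h.py <<'E'
from rig import sense, eyes
import cv2, numpy as np
from scipy.spatial.transform import Rotation as R
def grab(n): return cv2.cvtColor(eyes.capture(n),cv2.COLOR_RGB2BGR)
def cal(n):
    c=eyes.calibration(n); K=np.array([[c['fx'],0,c['cx']],[0,c['fy'],c['cy']],[0,0,1]]); return K,np.array(c['dist']),np.array(c['cam_to_world'])
def ray(n,p):
    K,d,T=cal(n); u=cv2.undistortPoints(np.array([[p]],float),K,d)[0,0]
    return T[:3,3],T[:3,:3]@np.array([u[0],u[1],1])
def onz(n,p,z):
    o,v=ray(n,p); return (o+v*(z-o[2])/v[2]).round(1)
def proj(n,P):
    K,d,T=cal(n); Ti=np.linalg.inv(T); return cv2.projectPoints(np.atleast_2d(np.array(P,float)),cv2.Rodrigues(Ti[:3,:3])[0],Ti[:3,3],K,d)[0][:,0].round(1)
def two(pa,pb,a="scene",b="top"):
    (o1,v1),(o2,v2)=ray(a,pa),ray(b,pb); s=np.linalg.lstsq(np.c_[v1,-v2],o2-o1,rcond=None)[0]
    p,q=o1+s[0]*v1,o2+s[1]*v2; return ((p+q)/2).round(1),round(float(np.linalg.norm(p-q)),1)
def crop(im,x,y,w,h,f,out): cv2.imwrite(out,cv2.resize(im[y:y+h,x:x+w],None,fx=f,fy=f,interpolation=cv2.INTER_CUBIC))
def tool():
    s=sense(); q=s['ee_rot']; r=R.from_quat([q[1],q[2],q[3],q[0]]); return s,r
E
python3 - <<'E'
from h import *
crop(cv2.imread('pics/top0.png'),185,120,145,108,5.5,'pics/c1.png')
crop(cv2.imread('pics/scene0.png'),180,175,190,120,4.2,'pics/c2.png')
E
```

```text
(no output)
```

View pics/c1.png

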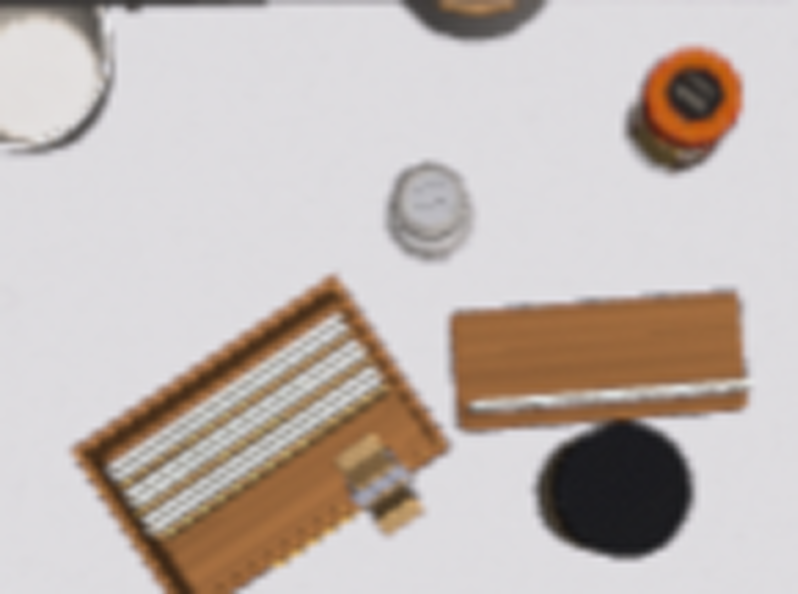

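View pics/c2.png

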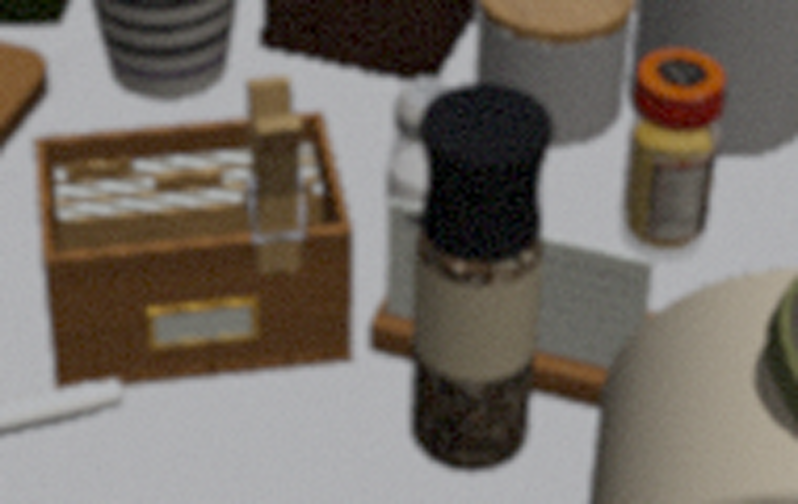

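The crops show the card edge from (472,407) to (748,387) in c1, the peg handle tops at (402,515) and (362,453), and box corners at (335,285), (448,445), (80,450). In c2 the grinder base is at (470,460) and the peg handle tops are at (270,85) and (277,122).

Run:
```python
from h import *
t=lambda x,y:(185+(x-2)/5.5,120+(y-2)/5.5)
s=lambda x,y:(180+(x-2)/4.2,175+(y-2)/4.2)
print('card ends',onz('top',t(472,407),86.5),onz('top',t(748,387),86.5))
print('foot',[onz('top',t(*p),16.5) for p in((450,312),(738,292),(747,408),(460,430))])
print('box rim',[onz('top',t(*p),79.5) for p in((335,280),(448,445),(78,452))])
print('grinder cap',onz('top',t(617,488),175),'scene cap',onz('scene',s(487,120),179),'base',onz('scene',s(470,435),-5.5))
print('peg front',two(s(277,122),t(402,515)),'back',two(s(270,85),t(362,453)))
for z in(130,135,140,145): print(z,onz('top',t(402,515),z),onz('top',t(362,453),z),onz('scene',s(277,122),z),onz('scene',s(270,85),z))
print('jar',onz('top',t(693,95),100),'salt',onz('top',t(430,200),84),'mug',onz('top',(188,133),90))
print('edge',onz('top',(250,274),-5.5),onz('top',(320,274),-5.5),'hob',onz('top',(340,230),-5.5),'pen',onz('top',(199,262),0),onz('top',(233,231),0))
print('cab',onz('top',(260,118),-5.5))
```

```text
card ends [464.8 298.   86.5] [471.7 174.3  86.5]
foot [array([513. , 306. ,  16.5]), array([520.3, 168.5,  16.5]), array([464.9, 165.5,  16.5]), array([456.7, 302.2,  16.5])]
box rim [array([523.5, 358.6,  79.5]), array([448.1, 308.9,  79.5]), array([447.6, 476.1,  79.5])]
grinder cap [427.  241.1 175. ] scene cap [426.5 235.6 179. ] base [425.1 234.7  -5.5]
peg front (array([417.3, 329.4, 155.6]), 0.6) back (array([443.7, 345.6, 153.4]), 1.1)
130 [417.1 329.8 130. ] [444.  346.6 130. ] [448.2 343.9 130. ] [473.1 359.2 130. ]
135 [417.2 329.8 135. ] [443.9 346.4 135. ] [442.2 341.1 135. ] [466.8 356.2 135. ]
140 [417.2 329.7 140. ] [443.8 346.3 140. ] [436.2 338.2 140. ] [460.6 353.2 140. ]
145 [417.2 329.7 145. ] [443.7 346.2 145. ] [430.2 335.3 145. ] [454.4 350.2 145. ]
jar [601.6 197.3 100. ] salt [558.5 315.1  84. ] mug [619.1 500.3  90. ]
edge [255.7 353.6  -5.5] [252.8 167.8  -5.5] hob [368.6 112.4  -5.5] pen [289.5 488.5   0. ] [370.7 396.8   0. ]
cab [673.  320.2  -5.5]
```

```bash
python3 -m jog '[[0,0,0,0,0,-0.146,0.0854],[0,0,0,0,0,-0.146,0.0854],[0,0,0,0,0,-0.146,0.0854],[0,0,0,0,0,-0.146,0.0854],[0,0,0,0,0,-0.146,0.0854]]' 40
python3 -m jog '[[0,0,0,0,0,-0.146,0.0854],[0,0,0,0,0,-0.146,0.0854],[0,0,0,0,0,-0.146,0.0854]]'
cat >> h.py <<'E'
def to(P,yaw=None):
    s,r=tool(); d=r.inv().apply(np.array(P)-s['eef_pos']); X=r.apply([1,0,0]); y0=np.arctan2(X[1],X[0])
    print('tool mm',d.round(1),'yaw',round(y0,3),'rz',None if yaw is None else round(-(yaw-y0),3),'t',s['time_s'],'q',s['joints'].round(2),'tilt',r.apply([0,0,1]).round(3))
E
python3 -c "
from h import *
to([426,237,235],1.627)"
```

```text
time_s: 0.6
eef_pos: [232.9, -470.3, 241.9]
ee_rot: [-0.0, 0.827, 0.563, 0.0]
force: [-0.3, 1.0, 0.0]
grip_width: 0.998
grip_force: 0.0
time_s: 0.9
eef_pos: [232.9, -470.3, 241.9]
ee_rot: [-0.0, 0.684, 0.729, 0.0]
force: [0.1, 1.0, 0.2]
grip_width: 1.001
grip_force: 0.0
tool mm [693.8 237.2   7.4] yaw 1.634 rz 0.007 t 0.9 q [-1.33  0.31  1.5  -0.    1.33 -1.4 ] tilt [-0.     0.001 -1.   ]
```

```bash
for i in 1 2 3; do python3 -m jog '[[0.046,0.0158,0,0,0,0,0.0854],[0.046,0.0158,0,0,0,0,0.0854],[0.046,0.0158,0,0,0,0,0.0854],[0.046,0.0158,0,0,0,0,0.0854],[0.046,0.0158,0,0,0,0,0.0854]]' | head -2; done
python3 - <<'E'
from h import *
to([426,237,132],1.627)
crop(grab('top'),185,120,145,108,5.5,'pics/c3.png')
im=grab('scene'); crop(im,180,135,190,140,4.2,'pics/c4.png')
to([426,237,132],1.627)
E
```

```text
time_s: 1.4
eef_pos: [298.7, -234.4, 242.1]
time_s: 1.9
eef_pos: [364.4, -0.2, 242.4]
time_s: 2.4
eef_pos: [430.2, 234.1, 242.1]
tool mm [  3.1  -4.  110.1] yaw 1.628 rz 0.001 t 2.4 q [ 0.26  0.24  1.6  -0.    1.31  0.2 ] tilt [-0. -0. -1.]
tool mm [  1.2  -4.1 109.4] yaw 1.633 rz 0.006 t 2.5 q [0.26 0.24 1.6  0.   1.31 0.2 ] tilt [-0.001  0.001 -1.   ]
```

View pics/c4.png

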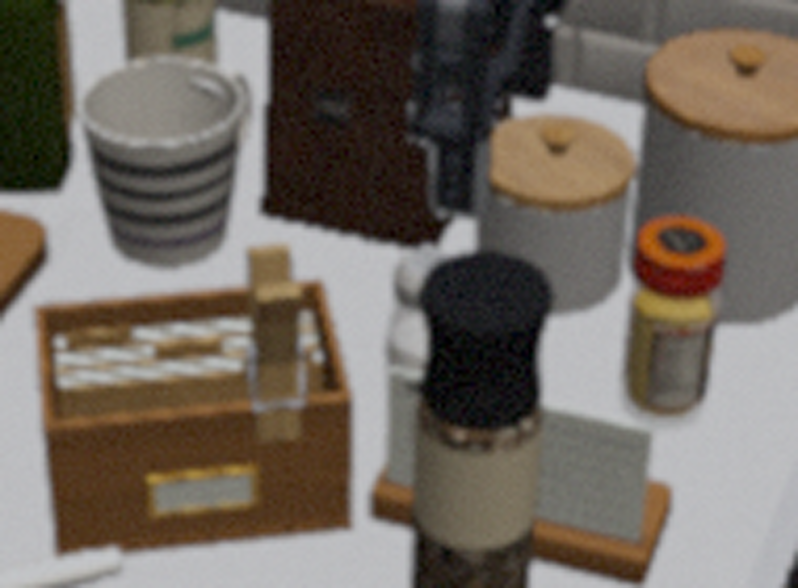

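The gripper is hanging above the grinder (fingers near 450,200 in c4). The rest of the scene is unchanged.

```bash
python3 -m jog '[[0.001,-0.004,0.012,0,0,0,0.0854],[0,0,0.025,0,0,0,0.0854],[0,0,0.025,0,0,0,0.0854],[0,0,0.025,0,0,0,0.0854],[0,0,0.018,0,0,0,0.0854]]'
python3 -m jog '[[0,0,0,0,0,0,0.04],[0,0,0,0,0,0,0.04],[0,0,0,0,0,0,0.04],[0,0,0,0,0,0,0.04],[0,0,0,0,0,0,0.04]]'
python3 -m jog '[[0,0,0,0,0,0,0.04],[0,0,0,0,0,0,0.04]]'
```

```text
time_s: 3.0
eef_pos: [425.5, 231.9, 135.7]
ee_rot: [-0.0, 0.687, 0.727, -0.001]
force: [0.4, -1.2, 0.2]
grip_width: 1.0
grip_force: 0.0
time_s: 3.5
eef_pos: [426.8, 232.8, 138.4]
ee_rot: [0.001, 0.687, 0.727, 0.001]
force: [0.1, -0.1, 6.1]
grip_width: 0.64
grip_force: 42.6
time_s: 3.7
eef_pos: [426.8, 232.8, 138.4]
ee_rot: [0.001, 0.687, 0.727, 0.001]
force: [0.4, -0.6, 6.5]
grip_width: 0.64
grip_force: 42.6
```

```bash
python3 -m jog '[[0,0,-0.004,0,0,0,0.04],[0,0,-0.008,0,0,0,0.04],[0,0,-0.004,0,0,0,0.04],[0,-0.006,0,0,0,0,0.04],[0,-0.012,0,0,0,0,0.04]]'
python3 -m jog '[[-0.003,-0.018,0,0,0,0,0.04],[-0.005,-0.020,0,0,0,0,0.04],[-0.005,-0.020,0,0,0,0,0.04],[-0.003,-0.014,0,0,0,0,0.04],[0,-0.006,0,0,0,0,0.04]]'
python3 -m jog '[[0,0,0,0,0,0,0.04],[0,0,0.007,0,0,0,0.04],[0,0,0.005,0,0,0,0.04],[0,0,0.003,0,0,0,0.04],[0,0,0.002,0,0,0,0.04]]'
```

```text
time_s: 4.2
eef_pos: [408.0, 231.5, 153.2]
ee_rot: [0.0, 0.687, 0.727, -0.0]
force: [-0.5, 0.0, -2.4]
grip_width: 0.633
grip_force: 43.0
time_s: 4.7
eef_pos: [329.8, 210.9, 153.2]
ee_rot: [-0.0, 0.687, 0.727, -0.0]
force: [0.4, 0.9, -2.4]
grip_width: 0.634
grip_force: 43.2
time_s: 5.2
eef_pos: [332.6, 211.7, 137.9]
ee_rot: [0.001, 0.687, 0.727, 0.001]
force: [-6.8, -2.6, 35.0]
grip_width: 0.639
grip_force: 44.0
```

```bash
python3 -m jog '[[0,0,-0.001,0,0,0,0.04],[0,0,0,0,0,0,0.065],[0,0,0,0,0,0,0.0854],[0,0,0,0,0,0,0.0854],[0,0,0,0,0,0,0.0854]]'
python3 -m jog '[[0,0,0,0,0,0,0.0854],[0,0,0,0,0,0,0.0854],[0,0,-0.02,0,0,0,0.0854],[0,0,-0.03,0,0,0,0.0854],[0,0,-0.05,0,0,0,0.0854]]'
python3 -m jog '[[0,0,-0.025,0,0,0,0.0854],[0,0,0,0,0,0,0.0854]]'
python3 - <<'E'
from h import *
a=grab('top'); b=grab('scene')
A=cv2.resize(a[110:270,180:340],None,fx=3.75,fy=3.75,interpolation=cv2.INTER_CUBIC); cv2.imwrite('pics/c5.png',A)
cv2.imwrite('pics/scene5.png',b); cv2.imwrite('pics/top5.png',a)
to([430,337,240],2.146)
E
```

```text
time_s: 5.7
eef_pos: [331.3, 211.2, 137.1]
ee_rot: [-0.0, 0.687, 0.727, -0.0]
force: [0.2, -0.5, 0.1]
grip_width: 1.0
grip_force: 0.0
time_s: 6.2
eef_pos: [330.1, 210.9, 236.9]
ee_rot: [-0.001, 0.687, 0.727, -0.002]
force: [1.7, 0.1, 1.1]
grip_width: 1.002
grip_force: 0.0
time_s: 6.4
eef_pos: [332.4, 211.6, 265.4]
ee_rot: [0.002, 0.687, 0.727, 0.003]
force: [0.6, -0.8, 0.5]
grip_width: 0.998
grip_force: 0.0
tool mm [120.  105.9  21.9] yaw 1.628 rz -0.518 t 6.5 q [ 0.27 -0.    1.82  0.    1.33  0.21] tilt [-0.  0. -1.]
```

View pics/scene5.png

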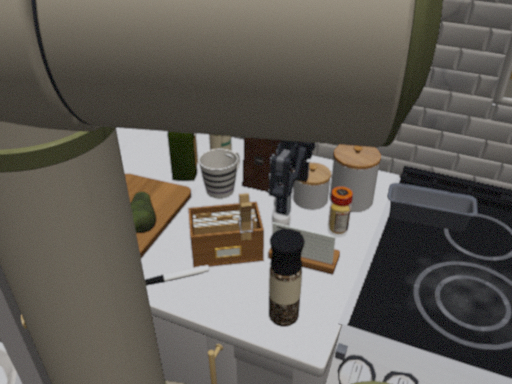

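The grinder stands upright, released, at base (285,315). The card is fully visible, with its top edge running from about (275,227) to (334,239).

```bash
python3 -m jog '[[0,0,0,0,0,-0.13,0.0854],[0,0,0,0,0,-0.13,0.0854],[0,0,0,0,0,-0.13,0.0854],[0,0,0,0,0,-0.13,0.0854],[0,0,0,0,0,0,0.0854]]' 30 | head -1
python3 - <<'E'
from h import *
to([430,337,220],2.146)
im=cv2.imread('pics/scene5.png'); crop(im,230,185,120,90,6.5,'pics/c6.png')
E
```

```text
time_s: 7.0
tool mm [ 51.2 152.   40.6] yaw 2.149 rz 0.003 t 7.0 q [ 0.27 -0.    1.82  0.    1.33 -0.31] tilt [-0.003 -0.001 -1.   ]
```

View pics/c6.png

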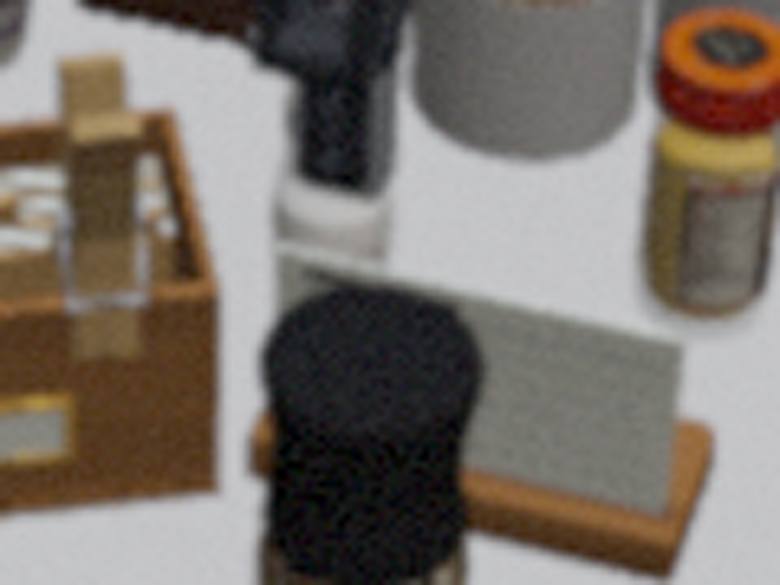

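The card's top edge in c6 runs from (278,245) to (684,342). The front handle top is at (105,125) and the back one at (92,72).

```bash
python3 - <<'E'
from h import *
s=lambda x,y:(230+(x-3)/6.5,185+(y-3)/6.5)
t=lambda x,y:(185+(x-2)/5.5,120+(y-2)/5.5)
print(onz('scene',s(278,245),86.5),onz('scene',s(684,342),86.5))
print(two(s(278,245),t(472,407)),two(s(684,342),t(748,387)))
print('peg',two(s(105,125),t(402,515)),two(s(92,72),t(362,453)))
E
python3 -m jog '[[0.0128,0.038,0,0,0,0,0.0854],[0.0128,0.038,0,0,0,0,0.0854],[0.0128,0.038,0,0,0,0,0.0854],[0.0128,0.038,0,0,0,0,0.0854],[0,0,0.03,0,0,0,0.0854]]' | head -2
python3 -m jog '[[0,0,0.03,0,0,0,0.0854],[0,0,0,0,0,0,0.0854]]' | head -2
python3 - <<'E'
from h import *
to([430,337,134],2.146)
crop(grab('scene'),200,145,120,90,6.5,'pics/c7.png')
crop(grab('top'),215,140,110,82,7,'pics/c8.png')
E
```

```text
[466.5 294.8  86.5] [473.1 168.8  86.5]
(array([465.5, 296.3,  86.7]), 3.6) (array([472.6, 171.5,  85.7]), 5.5)
peg (array([417.4, 329.2, 155.1]), 1.0) (array([443.7, 345.7, 151.3]), 0.8)
time_s: 7.5
eef_pos: [434.0, 340.2, 233.4]
time_s: 7.7
eef_pos: [428.9, 336.3, 197.7]
tool mm [-0.   1.9 63.7] yaw 2.145 rz -0.001 t 7.7 q [ 0.45  0.4   1.5   0.    1.26 -0.12] tilt [-0.008 -0.004 -1.   ]
```

View pics/c7.png

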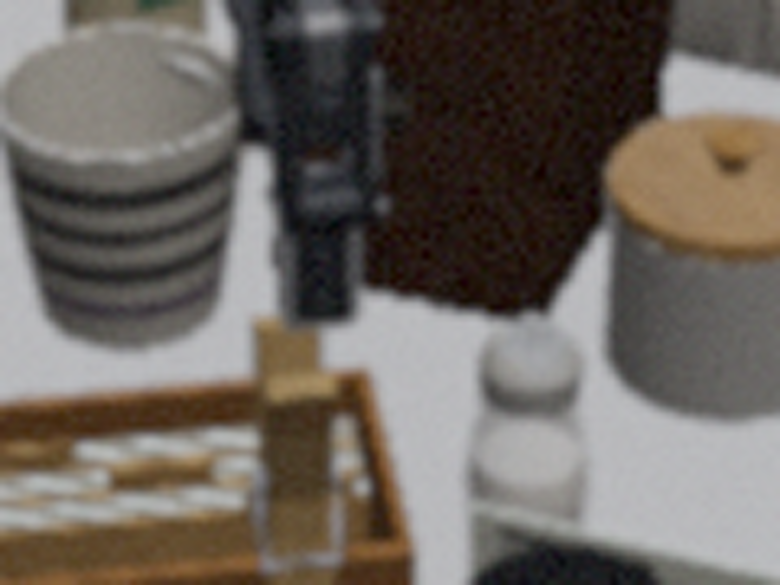

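Run:
```python
from h import *
s,r=tool(); p=s['eef_pos']; d=np.array([.839,.544,0])
for o in(43,50,57): print(o,proj('scene',p-o*d+[0,0,2]),proj('top',p-o*d+[0,0,2]),proj('top',p+o*d+[0,0,2]))
print('seen',200+322/6.5,145+320/6.5,'peg front seen',200+302/6.5,145+380/6.5, 'predict',proj('scene',[417.4,329.2,155]))
a=cv2.imread('pics/c8.png'); cv2.imwrite('pics/c8.png',a)
```

```text
43 [[247.6 190.4]] [[265.1 223.5]] [[243.3 191. ]]
50 [[248.2 192.8]] [[266.9 226.2]] [[241.5 188.4]]
57 [[248.8 195.1]] [[268.7 228.8]] [[239.8 185.7]]
seen 249.53846153846155 194.23076923076923 peg front seen 246.46153846153845 203.46153846153845 predict [[245.4 203.8]]
```

View pics/c8.png

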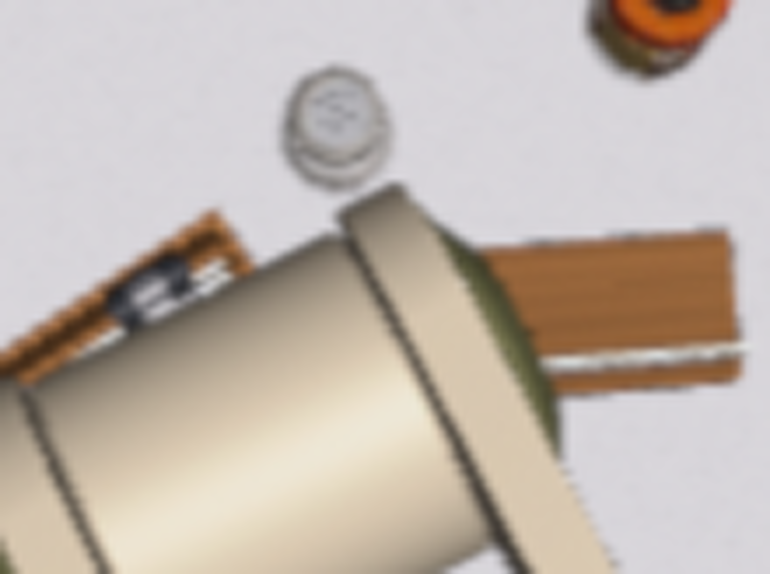

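Finger and peg agree with the predictions to about a pixel in c7. In c8 the wrist hides the peg. Descending to squeeze.

```bash
python3 -m jog '[[0,0.002,0.02,0,0,0,0.0854],[0,0,0.02,0,0,0,0.0854],[0,0,0.014,0,0,0,0.0854],[0,0,0.006,0,0,0,0.0854],[0,0,0,0,0,0,0.0854]]'
python3 -m jog '[[0,0,0,0,0,0,0.06],[0,0,0,0,0,0,0.052],[0,0,0,0,0,0,0.048],[0,0,0,0,0,0,0.045],[0,0,0,0,0,0,0.042]]'
python3 -m jog '[[0,0,0,0,0,0,0.039],[0,0,0,0,0,0,0.036]]'
```

```text
time_s: 8.3
eef_pos: [432.7, 338.2, 143.0]
ee_rot: [0.0, 0.477, 0.879, 0.0]
force: [-0.1, 0.1, -0.4]
grip_width: 1.0
grip_force: 0.0
time_s: 8.8
eef_pos: [432.4, 338.1, 142.5]
ee_rot: [0.0, 0.477, 0.879, 0.0]
force: [-0.2, -1.4, 0.6]
grip_width: 0.492
grip_force: 0.3
time_s: 9.0
eef_pos: [432.4, 338.1, 142.3]
ee_rot: [-0.0, 0.477, 0.879, -0.0]
force: [-0.1, -0.2, 0.3]
grip_width: 0.425
grip_force: 4.1
```

```bash
python3 -m jog '[[0,0,0,0,0,0,0.033],[0,0,0,0,0,0,0.030],[0,0,0,0,0,0,0.027],[0,0,0,0,0,0,0.024],[0,0,0,0,0,0,0.020]]'
python3 -m jog '[[0,0,0,0,0,0,0.015],[0,0,0,0,0,0,0.010],[0,0,0,0,0,0,0.010],[0,0,0,0,0,0,0.010]]'
```

```text
time_s: 9.5
eef_pos: [432.4, 338.1, 142.3]
ee_rot: [-0.0, 0.477, 0.879, 0.0]
force: [-0.5, 0.1, -0.2]
grip_width: 0.24
grip_force: 18.3
time_s: 9.9
eef_pos: [432.4, 338.1, 142.3]
ee_rot: [-0.0, 0.477, 0.879, 0.0]
force: [-0.3, 0.2, -1.2]
grip_width: 0.231
grip_force: 30.9
```

```bash
python3 -m jog '[[0,0,-0.005,0,0,0,0.010],[0,0,-0.008,0,0,0,0.010],[0,0,-0.01,0,0,0,0.010],[0,0,-0.015,0,0,0,0.010],[0,0,-0.015,0,0,0,0.010]]'
python3 -m jog '[[0,0,-0.012,0,0,0,0.010],[0,0,0,0,0,0,0.010],[0,0,0,0,0,0,0.010]]'
python3 - <<'E'
from h import *
b=grab('scene'); a=grab('top'); cv2.imwrite('pics/scene9.png',b); cv2.imwrite('pics/top9.png',a)
s0=cv2.imread('pics/scene0.png')
to([469,234,200],1.627)
# box/card shift check: phase correlation of box front patch, card foot right patch
for n,(x,y,w,h) in dict(box=(190,228,45,35),foot=(310,225,35,45)).items():
    f=lambda im:np.float32(cv2.cvtColor(im[y:y+h,x:x+w],cv2.COLOR_BGR2GRAY))
    ref=cv2.imread('pics/scene5.png'); print(n,cv2.phaseCorrelate(f(ref),f(b)))
E
```

```text
time_s: 10.4
eef_pos: [432.5, 338.2, 196.7]
ee_rot: [0.0, 0.477, 0.879, 0.0]
force: [-1.0, 0.6, -0.9]
grip_width: 0.232
grip_force: 30.9
time_s: 10.7
eef_pos: [432.3, 338.1, 207.2]
ee_rot: [-0.0, 0.477, 0.879, -0.0]
force: [0.2, 0.1, -1.1]
grip_width: 0.234
grip_force: 30.9
tool mm [-107.3  -25.8    6.6] yaw 2.148 rz 0.521 t 10.8 q [ 0.45  0.39  1.48 -0.    1.27 -0.13] tilt [-0.001 -0.001 -1.   ]
box ((0.5446271987430329, 0.01009244244029972), 0.988062909208698)
foot ((0.05162864036748971, 0.38612404520762666), 0.99137478110231)
```

```bash
python3 -m jog '[[0,0,0,0,0,0.13,0.010],[0,0,0,0,0,0.13,0.010],[0,0,0,0,0,0.13,0.010],[0,0,0,0,0,0.13,0.010],[0,0,0,0,0,0,0.010]]' | tail -2
python3 - <<'E'
from h import *
to([469,234,200],1.627)
E
```

```text
grip_width: 0.232
grip_force: 30.9
tool mm [-105.9   30.9    6.6] yaw 1.627 rz -0.0 t 11.3 q [0.45 0.39 1.48 0.   1.27 0.39] tilt [-0.001 -0.001 -1.   ]
```

```bash
python3 -m jog '[[-0.015,0.004,0,0,0,0,0.010],[-0.025,0.007,0,0,0,0,0.010],[-0.03,0.009,0,0,0,0,0.010],[-0.025,0.007,0,0,0,0,0.010],[-0.011,0.004,0,0,0,0,0.010]]' | tail -2
python3 -m jog '[[0,0,0,0,0,0,0.010],[0,0,0,0,0,0,0.010]]' | tail -2
python3 - <<'E'
from h import *
to([469,234,200],1.627)
b=grab('scene'); cv2.imwrite('pics/scene11.png',b); crop(b,250,130,130,97,6,'pics/c11.png')
t=grab('top');cv2.imwrite('pics/top11.png',t)
c=sense()['eef_pos']; print(proj('scene',c+[0,0,-80]),proj('scene',[469,234,86.5]))
E
```

```text
grip_width: 0.232
grip_force: 30.9
grip_width: 0.235
grip_force: 30.9
tool mm [-0.4 -0.3  7.2] yaw 1.629 rz 0.002 t 12.0 q [0.24 0.34 1.55 0.   1.25 0.18] tilt [-0.  0. -1.]
[[302.5 212.8]] [[301.8 229.5]]
```

View pics/c11.png

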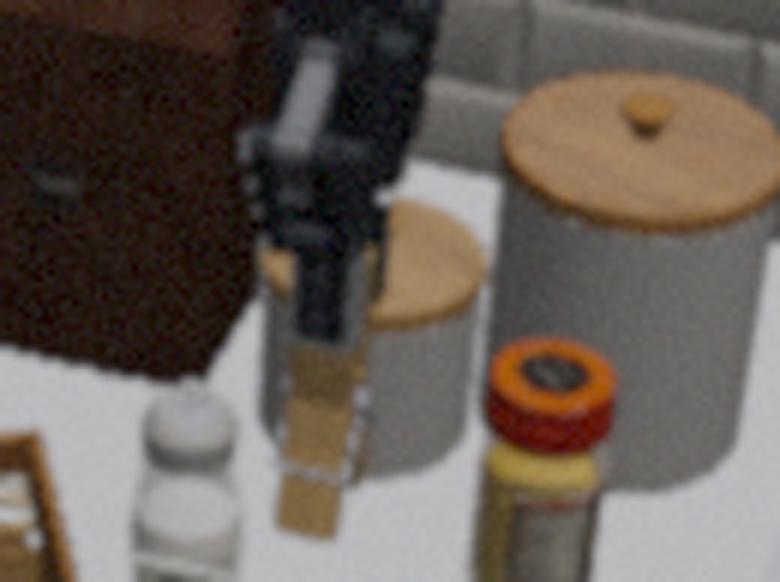

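The peg hangs upright above the card, gaping. The front jaw's bottom is at c11 (307,533) and the rear jaw's bottom corner, partly hidden, is near (355,482).

Run:
```python
from h import *
n=np.array([.998,.056,0]); C=sense()['eef_pos']; yv=np.array([-.056,.998,0])
def f(p,off):
    o,v=ray('scene',(250+(p[0]-2.5)/6,130+(p[1]-2.5)/6)); q=o+v*((C+off*n-o)@n)/(v@n); print(off,'rel z',(q-C)[2].round(1),'y',((q-C)@yv).round(1))
for off in(-22,-20,-18,-16,-12): f((307,533),off)
for off in(12,16,20): f((358,483),off)
# rel. to card: shift image projecting
print(proj('scene',[C+(-18)*n+[0,0,-80]]))
```

```text
-22 rel z -76.4 y -3.0
-20 rel z -78.0 y -2.5
-18 rel z -79.7 y -2.0
-16 rel z -81.3 y -1.5
-12 rel z -84.6 y -0.4
12 rel z -79.6 y -9.8
16 rel z -82.7 y -8.8
20 rel z -85.9 y -7.9
[[299.7 218.3]]
```

```bash
python3 -m jog '[[0,0,0.01,0,0,0,0.010],[0,0,0.012,0,0,0,0.010],[0,0,0.01,0,0,0,0.010],[0,0,0.004,0,0,0,0.010],[0,0,0,0,0,0,0.010]]'
python3 -m jog '[[0,0,0.005,0,0,0,0.010],[0,0,0.005,0,0,0,0.010],[0,0,0.005,0,0,0,0.010],[0,0,0.003,0,0,0,0.010],[0,0,0,0,0,0,0.010]]'
python3 - <<'E'
from h import *
to([469,234,153.5],1.627)
b=grab('scene'); cv2.imwrite('pics/scene12.png',b); cv2.imwrite('pics/top12.png',grab('top'))
for n,(x,y,w,h) in dict(foot=(310,225,35,45),base=(272,290,26,34)).items():
    f=lambda im:np.float32(cv2.cvtColor(im[y:y+h,x:x+w],cv2.COLOR_BGR2GRAY))
    print(n,cv2.phaseCorrelate(f(cv2.imread('pics/scene5.png')),f(b)))
# wood-coloured peg blob bottom vs card
hsv=cv2.cvtColor(b,cv2.COLOR_BGR2HSV); m=cv2.inRange(hsv,(12,60,70),(28,255,255)); m[:,:285]=0; m[:,325:]=0; m[:195]=0; m[248:]=0
for r in range(205,248,3): 
    c=np.flatnonzero(m[r]); print(r,(c.min(),c.max(),len(c)) if len(c) else None)
p=sense()['eef_pos']; print(proj('scene',[p+[-18,0,-80],[469,234,86.5],p+[17,-10,-80]]))
E
```

```text
time_s: 12.6
eef_pos: [469.1, 234.0, 170.4]
ee_rot: [-0.0, 0.687, 0.727, -0.001]
force: [0.7, -0.6, -0.5]
grip_width: 0.229
grip_force: 30.9
time_s: 13.1
eef_pos: [469.3, 234.0, 152.9]
ee_rot: [-0.0, 0.687, 0.727, -0.0]
force: [-1.4, 0.9, -0.2]
grip_width: 0.234
grip_force: 30.9
tool mm [ 0.  -0.3 -0.6] yaw 1.628 rz 0.001 t 13.1 q [0.24 0.4  1.62 0.   1.12 0.18] tilt [-0.001 -0.    -1.   ]
foot ((0.11238239007532513, 0.5259281080812812), 0.9723319041876145)
base ((0.48068202365444535, -0.0918089852383801), 1.0091922984692294)
205 (np.int64(309), np.int64(309), 1)
208 None
211 None
214 (np.int64(298), np.int64(308), 11)
217 (np.int64(298), np.int64(307), 10)
220 (np.int64(298), np.int64(306), 9)
223 (np.int64(297), np.int64(306), 10)
226 (np.int64(297), np.int64(306), 10)
229 (np.int64(296), np.int64(305), 10)
232 None
235 (np.int64(302), np.int64(305), 4)
238 (np.int64(304), np.int64(304), 1)
241 None
244 None
247 None
[[298.3 240.1]
 [301.8 229.5]
 [309.2 230.8]]
```

```bash
for i in 1 2 3; do python3 -m jog '[[0,0,0,0,0,0,0.010],[0,0,0,0,0,0,0.010]]' | sed -n '2p;4,6p'; done
python3 -c "
from rig import finish_job
print(finish_job())"
```

```text
eef_pos: [469.5, 234.1, 153.5]
force: [0.2, -1.5, -0.3]
grip_width: 0.235
grip_force: 30.9
eef_pos: [469.4, 234.1, 153.4]
force: [0.1, 0.0, -0.4]
grip_width: 0.232
grip_force: 30.9
eef_pos: [469.4, 234.1, 153.3]
force: [-0.5, 0.5, -0.0]
grip_width: 0.235
grip_force: 30.9
the job is handed in; nothing more can be done
None
```

I handed the job in at about 14 s without seeing a verdict: the grinder stands upright about 14 cm from the card, and the peg, still squeezed at 31 N, gapes over the middle of the card's top edge. The tips are an estimated 13 mm below the edge, the wrist felt no contact, and the last view of the front jaw tip was partly hidden by the grinder cap.

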